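Unhook the board-washing basket from its drip stand

TASK

A washed circuit board has drained in the small wire basket that hangs on the drip stand. Unhook the basket: lift its hanger bar up past the red lip, no further than the red guard just above it allows, draw it out between the two, then set the basket down gently in the yellow tray, standing flat on the tray's floor with the board still in it, and let go. Work by feel (the red keeper's height is not known): never push or pull on the stand harder than 25 N, keep the basket level, and leave the spool, the bottle and the tin where they are.

Things in the scene. Friction and masses are not known exactly. Their poses are not given: they have to be found in the camera images.
- drip_stand: Fixed bench stand: grey base plate 165 x 110 x 8 mm (x -65 to +100), steel post 226 mm tall (50 mm wide, front face at x = +60 mm), a seat arm and a red keeper. Origin on the worktop under the seated hanger bar; z up; the way out of the hook is -x.
- seat (a point): Top of the stand's steel seat arm under the seated bar (20 mm wide in y), 151 mm above the worktop. A stop behind it begins at stand x = +10 mm. In front stands the red keeper's lip, 20 mm wide, 6 mm thick (stand x -12 to -6 mm). The keeper is clamped rigidly at a height that differs every time and is not measured: the lip ends 22 to 46 mm above the seat.
- post_top (a point): Middle of the post's top (stand x = +69 mm), 226 mm up. The keeper's red horizontal guard (20 mm wide, stand x -22 to +60 mm, 8 mm thick) is always 13 mm above the lip's top, so the 8 mm bar has 5 mm play there; lifted 27 to 51 mm (lip height + 5 mm) the bar meets the guard. The keeper's arm under the seat has its underside 68 mm below the lip's top.
- basket: Steel wire basket, 0.18 to 0.33 kg; 110 mm (x) x 90 mm (y), walls 30 mm high; origin under its centre, z up. A fixed upright bail in the middle (two rods at y = -32 and +32 mm) carries the hanger bar and above it the grip. Starts hung by the bar, level within 2 degrees, its axes parallel to the stand's, underside 40 mm above the worktop.
- basket_grip (a point): Centre of the black grip at the top of the bail: 12 mm (basket x) x 48 mm (y) x 20 mm high, 207 mm above the basket's underside, straight above the hanger bar. Its axes are those of the basket. Take it from above with the fingers closing along x, not much lower than its centre: the guard may stand only 29 mm below that.
- hanger_bar (a point): Middle of the hanger bar: 8 mm round, 64 mm long along the basket's y, 115 mm above the basket's underside, 92 mm below the grip's centre. Hung, it rests on the seat behind the red lip.
- board: Small blue circuit board 32 x 45 x 10 mm lying loose on the basket's floor; origin under its centre.
- tray: Yellow plastic tray, fixed to the worktop: 150 mm (x) x 130 mm (y) outside, 18 mm high, walls and floor 4 mm thick; origin under its centre. The basket goes in lengthwise, either way round, with about 16 mm play each side. A black soldering station about 100 mm high stands near the straight way from the stand to the tray: carry the basket over or round it.
- spool_blue: Bystander: blue solder spool, 70 x 62 x 36 mm, origin under its centre, loose.
- flux_bottle: Bystander: brown bottle with black cap, 36 mm round, 70 mm tall, origin under its centre, loose.
- wool_tin: Bystander: open round tin of brass wool, 62 mm round, 38 mm high, origin under its centre, loose.
Mind the look-alikes: they are no part of the job. Leave any brown look-alike of the board alone.

How it is judged:
By the outcome, as a careful person would: the job done as asked, in the order asked, and still so for the second after the job is handed in, with the robot touching nothing.
It also fails if it takes over 59 s, if anything falls off the work surface, if the arm or the gripper's body presses on something with over 40 N, if the wrist force passes 120 N, or if a joint passes its speed limit or range.

ROBOT

A 6-joint arm with a two-finger parallel gripper is mounted at the origin on a cart in front of the work surface, level with it; the furniture and walls round the work are solid. World frame = base frame: x ahead of the robot, y to its left, z up, the work surface at z = 0. Lengths are in m, angles in rad, forces in N, time in s.
With the tool pointing down it reaches from about 0.35 to 0.775 m from the base axis. Payload 7.3 kg.
Tool frame: the origin (TCP) lies at the very end of the fingers, on their centre line; the grasp point (between the pads) lies 19 mm behind it; z points along the fingers, y is the line along which they close (so a half turn about z gives the same grasp; the last joint's range is limited). The gripper opens to 92 mm and grips with 3 to 60 N. Pads are 19 mm wide; open, the fingers measure 130 mm over their backs; the gripper's body (75 mm by 190 mm) begins 47 mm behind the grasp point.
Start: joints at [1.091, 0.342, 1.524, -0, 1.275, -0.146], TCP at [0.172, 0.496, 0.227] pointing down, gripper open.
Joint ranges: [-2.53, 2.53], [-0.77, 2.02], [0.04, 2.7], [-1, 4.14], [0.28, 2.66], [-3.11, 3.11]. Speed limits (rad/s): [2.57, 2.57, 3.14, 3.14, 3.14, 3.14].

INTERFACE

Orientations are given as [roll, pitch, yaw] about the fixed x, y, z axes, in that order (R = Rz(yaw) Ry(pitch) Rx(roll)).
In Python, from cell import robot gives the robot as it stands. The module is installed in compiled form; this text tells all that it offers.
- The arm moves only by the tool arm_command, never from a script. Its argument "moves" is a list of rows, each a list of 3 entries, a list of its own where there are three numbers: the shift along the tool's x, y, z in m, then the turn, a rotation vector about the tool's x, y, z in rad, then the finger opening in m, from 0 to 0.0918. In form: [[[dx, dy, dz], [ax, ay, az], claw], ...]. A call has exactly 5 rows; each row is the pose to reach, as a shift and turn from the pose commanded when the call began, along the tool's axes at that moment; what a row does not reach only later rows make up. A row lasts 1/10 s, in which the tool goes at most 50 mm and 8.59 degrees, less where a joint would pass 70% of its speed; a pose out of reach is approached as far as the arm can. A call with a gripper value outside its range is refused whole. The fingers move at their own pace and stop on an object; "squeeze" is the grip in N (left out, the last holds). Time passes only in rows, so rows that repeat a pose let the fingers close, or fill a call up. It gives the time, the measured TCP pose, the force, the opening and the grip force at its end, in the units of the state.
- robot.observe(): the state, without advancing time (a new reading comes with each control period).
- robot.read_camera(name): name is "scene" or "top"; returns the picture (400x640x3 uint8, red, green, blue); there is no depth.
- robot.camera_model(name): a dict with "fx", "fy", "cx", "cy" (pixels), "R" (3x3) and "t" (3): a world point X has camera coordinates R X + t. Camera axes: x right, y down, z forward; pixel columns grow to the right and rows downward; lengths in m; the calibration is good to about 2 mm. A picture is of the moment at which its call begins. camera_model takes no time and is no camera call.
- robot.hand_in(): hands the job in; it is judged then, once.
The state is a dict: "time": time; "qpos": joint angles; "qvel": joint speeds; "joint_efforts": joint torques, N m; "tool_pos": TCP position; "tool_rot": TCP orientation; "contact_force": force on the tool from outside, world axes, zero at the start; "torque": the same for the moment, N m; "opening": finger opening in m; "grip_force": force on a finger pad.
Only numpy, scipy, OpenCV 4.12 (cv2) and the standard library are available. Lean on these libraries where they do the work, as an engineer would, in place of code of your own. Each camera call takes 0.05 s, during which the arm holds its last target. There are 200 camera calls.

## Working session

There is one attempt and no reset: what is moved stays moved. The work goes in short steps, Python scripts to look and compute and a tool call to move; the robot and the scene stay as the last step left them, time stands still between calls to the robot, and variables do not carry over. Pictures are saved under pics/ and viewed, at most 10 in all, crops included, and the job is handed in when it is done.

Besides the shell and the picture viewer there is one more tool, called as name(argument=value, ...) on one line, values as JSON. arm_command: Moves the arm, as the interface text tells. Its arguments: {"type":"object","properties":{"moves":{"type":"array"},"squeeze":{"type":"number"}},"required":["moves"]}

```bash
mkdir -p pics; python3 - <<'E'
from cell import robot
import cv2,numpy as np,json
for n in("scene","top"):
    im=robot.read_camera(n);cv2.imwrite(f"pics/{n}0.png",im[:,:,::-1])
    m=robot.camera_model(n);print(n,{k:np.round(v,4).tolist() for k,v in m.items()})
print(robot.observe())
E
```

```text
scene {'fx': 467.8814, 'fy': 467.8814, 'cx': 317.9212, 'cy': 200.3167, 'R': [[-0.872, -0.4892, -0.0136], [-0.3661, 0.6705, -0.6453], [0.3248, -0.5577, -0.7638]], 't': [0.5483, 0.231, 1.3264]}
top {'fx': 397.4101, 'fy': 397.4101, 'cx': 319.5958, 'cy': 207.2876, 'R': [[-0.0262, -0.9997, -0.0032], [-0.9978, 0.0263, -0.0608], [0.0609, 0.0016, -0.9981]], 't': [0.1504, 0.5476, 1.182]}
{'time': 0.1, 'qpos': array([ 1.09098780e+00,  3.42639811e-01,  1.52489029e+00, -5.19424041e-05,
        1.27542141e+00, -1.45963752e-01]), 'qvel': array([-0.00029336, -0.00198496, -0.0011869 , -0.00088762,  0.00019262,
       -0.00154861]), 'joint_efforts': array([ 1.92683998e-03, -4.32004023e+01, -2.44693047e+01,  7.17846723e-02,
        5.27271582e-02, -1.05455713e-04]), 'tool_pos': array([0.17184001, 0.49570186, 0.22613223]), 'tool_rot': array([-3.14024102e+00, -1.48496909e-04,  2.80776293e+00]), 'contact_force': array([ 0.40078194,  1.02356157, -0.20746583]), 'torque': array([0.02581724, 0.00840607, 0.00226025]), 'grip_force': 0.0, 'opening': 0.09172976822285757}
```

View pics/scene0.png

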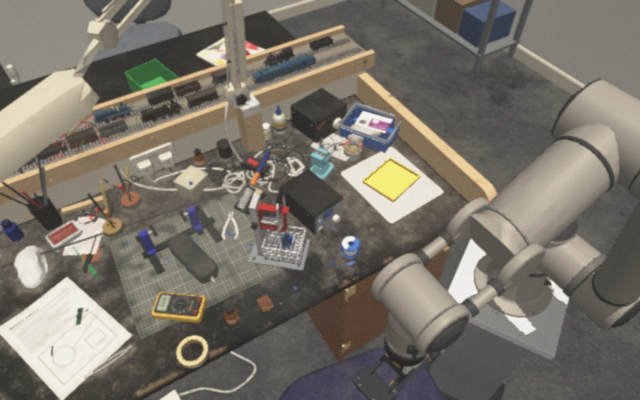

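View pics/top0.png

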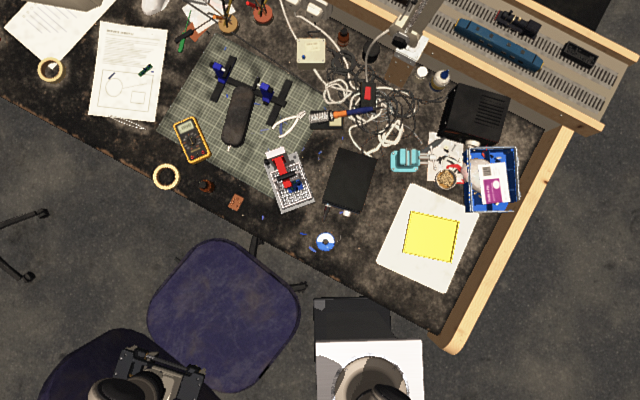

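The scene view shows the basket and red keeper at about (275,235), the yellow tray at (391,180) and the black station at (312,200). In the top view the basket is at (288,182), the tray at (432,237), the station at (349,180) and the blue spool at (325,241). The brown chip at (235,202) is the board look-alike.

```bash
python3 - <<'E'
import cv2,numpy as np
a=cv2.imread("pics/scene0.png")[185:280,230:330];b=cv2.imread("pics/top0.png")[140:225,250:330]
a=cv2.resize(a,None,fx=4,fy=4,interpolation=2);b=cv2.resize(b,None,fx=4.7,fy=4.7,interpolation=2)[:380]
h=max(a.shape[0],b.shape[0]);p=lambda i:cv2.copyMakeBorder(i,0,h-i.shape[0],0,0,0)
cv2.imwrite("pics/crop0.png",np.hstack([p(a),p(b)]))
E
```

```text
(no output)
```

View pics/crop0.png

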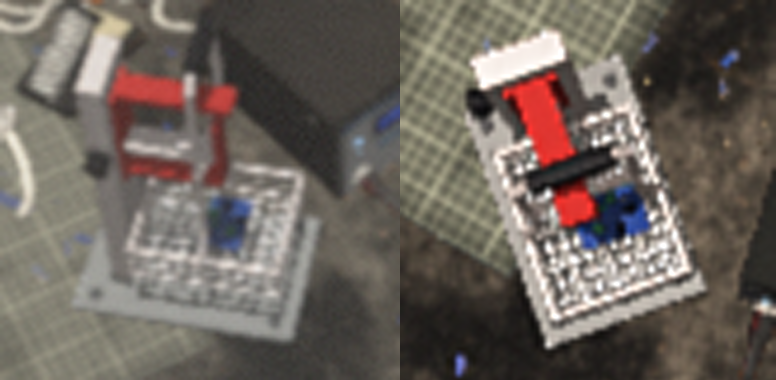

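The close crop shows the black grip above the red guard, the white post top and the blue board in the basket's front half. Grip centre is at top px ≈(286.4,175.7) and post top at ≈(275.3,152.8). Look-alikes are the brown chip at top (235,202), the yellow rings at (166,177) and (50,70), and the red/blue clutter at (367,95). By description, the thing to take is the black grip.

```bash
cat > h.py <<'E'
from cell import robot
import cv2,numpy as np
def cen(n):
    m=robot.camera_model(n);R=np.array(m["R"]);t=np.array(m["t"]);return m,R,t
def ray(n,u,v):
    m,R,t=cen(n);d=R.T@np.array([(u-m["cx"])/m["fx"],(v-m["cy"])/m["fy"],1]);return -R.T@t,d/np.linalg.norm(d)
def plane(n,u,v,z):
    o,d=ray(n,u,v);return o+d*(z-o[2])/d[2]
def proj(n,X):
    m,R,t=cen(n);c=R@np.asarray(X)+t;return np.array([m["fx"]*c[0]/c[2]+m["cx"],m["fy"]*c[1]/c[2]+m["cy"]])
def tri(p,q):
    o,d=ray("scene",*p);o2,e=ray("top",*q);s=np.linalg.lstsq(np.c_[d,-e],o2-o,rcond=None)[0]
    a,b=o+s[0]*d,o2+s[1]*e;return (a+b)/2,np.linalg.norm(a-b)
E
python3 - <<'E'
from h import *
np.set_printoptions(precision=4,suppress=True)
c=lambda x,y:(250+(x-400)/4.7,140+y/4.7); s=lambda x,y:(230+x/4,185+y/4)
g=plane("top",*c(571,168),.247);p=plane("top",*c(519,60),.226);print("grip",g,"post",p,"d",np.linalg.norm((g-p)[:2]))
base=[plane("top",*c(*q),.008) for q in((548,345),(703,290),(622,58))]
print("base",base,[np.linalg.norm(base[i]-base[i+1]) for i in(0,1)])
ge=[plane("top",*c(*q),.247) for q in((530,182),(617,155))];print("gripends",ge)
for a in [(g-p),(base[1]-base[2]),]: print("outdir deg",np.degrees(np.arctan2(a[1],a[0])))
for a in [base[1]-base[0],ge[1]-ge[0]]:print("ydir deg",np.degrees(np.arctan2(a[1],a[0])))
# post top contour, tray contour
im=cv2.imread("pics/top0.png");hsv=cv2.cvtColor(im,cv2.COLOR_BGR2HSV)
m=cv2.inRange(hsv,(22,120,120),(36,255,255));m[:,:380]=0
k=max(cv2.findContours(m,0,2)[0],key=cv2.contourArea);r=cv2.minAreaRect(k)
q=np.array([plane("top",*x,.018) for x in cv2.boxPoints(r)]);print("tray",q.mean(0),q,np.linalg.norm(q-np.roll(q,1,0),axis=1))
m=cv2.inRange(hsv,(0,170,110),(8,255,255))|cv2.inRange(hsv,(174,170,110),(180,255,255));m[:,:265]=0;m[:,315:]=0;m[:148]=0;m[195:]=0
k=max(cv2.findContours(m,0,2)[0],key=cv2.contourArea);print("guard px",cv2.boxPoints(cv2.minAreaRect(np.vstack([x for x in cv2.findContours(m,0,2)[0] if len(x)>4]))))
print("guard tip",tri(s(236,92),c(592,210)),tri(s(203,108),c(563,222)))
for q in((331,150),(376,153),(364,212),(323,204)):print("station",plane("top",*q,.1))
print("spool",plane("top",325,242,.036))
print("tool grip proj",proj("scene",g),proj("scene",p))
E
```

```text
grip [0.6168 0.2149 0.247 ] post [0.6787 0.2432 0.226 ] d 0.0680103171581032
base [array([0.5363, 0.2522, 0.008 ]), array([0.5693, 0.1511, 0.008 ]), array([0.7224, 0.2001, 0.008 ])] [np.float64(0.10628813190518208), np.float64(0.16072007539462016)]
gripends [array([0.6101, 0.2364, 0.247 ]), array([0.623 , 0.1908, 0.247 ])]
outdir deg -155.3972043940595
outdir deg -162.2637906663204
ydir deg -71.92338871711655
ydir deg -74.15324602883238
tray [ 0.4559 -0.1955  0.018 ] [[ 0.4121 -0.1069  0.018 ]
 [ 0.5351 -0.1383  0.018 ]
 [ 0.4995 -0.2846  0.018 ]
 [ 0.377  -0.2523  0.018 ]] [0.1496 0.1269 0.1506 0.1267]
guard px [[271.5 158.5]
 [282.6 154.8]
 [292.7 185.1]
 [281.6 188.8]]
guard tip (array([0.5991, 0.2073, 0.2019]), np.float64(0.001971478872800751)) (array([0.6011, 0.2274, 0.204 ]), np.float64(0.016899370233680242))
station [0.7079 0.0993 0.1   ]
station [ 0.6959 -0.0277  0.1   ]
station [0.5298 0.0117 0.1   ]
station [0.5553 0.126  0.1   ]
spool [0.4471 0.1227 0.036 ]
tool grip proj [280.2245 196.4507] [255.3481 200.2538]
```

```bash
cat >> h.py <<'E'
from scipy.spatial.transform import Rotation as Ro
np.set_printoptions(precision=4,suppress=True)
def to(p,yawdeg):
    o=robot.observe();R=Ro.from_euler('xyz',o["tool_rot"]);T=Ro.from_euler('ZYX',[np.radians(yawdeg),0,np.pi])
    print("shift",R.inv().apply(np.array(p)-o["tool_pos"]),"turn",(R.inv()*T).as_rotvec(),"t",o["time"])
E
python3 - <<'E'
from h import *
for a,b,z in(((282.6,154.8),(292.7,185.1),.2),((271.5,158.5),(281.6,188.8),.2)):
    d=plane("top",*a,z)-plane("top",*b,z);print(np.degrees(np.arctan2(d[1],d[0])))
im=cv2.imread("pics/top0.png")[140:225,250:330];g=cv2.cvtColor(im,cv2.COLOR_BGR2GRAY)
# grip: dark blob near (36,36)
m=cv2.inRange(g,0,45);n,l,s,c=cv2.connectedComponentsWithStats(m)
for i in range(1,n):
    if s[i,4]>25 and 15<c[i][0]<55 and 25<c[i][1]<50:
        r=cv2.minAreaRect(np.argwhere(l==i)[:,::-1].astype(np.float32));print(r,s[i]);q=c[i]+[250,140];print(plane("top",*q,.257))
        v=cv2.boxPoints(r)+[250,140];v=np.array([plane("top",*x,.257) for x in v]);print(v)
to([.617,.215,.33],107.5);
E
```

```text
17.057546533207983
17.156357527795244
((36.28448486328125, 36.163795471191406), (6.5653228759765625, 18.251596450805664), 66.80140686035156) [27 31 19 10 72]
[0.6156 0.2141 0.257 ]
[[0.6136 0.2378 0.257 ]
 [0.6301 0.1968 0.257 ]
 [0.6152 0.1908 0.257 ]
 [0.5987 0.2318 0.257 ]]
((44.44116973876953, 44.764705657958984), (8.746427536010742, 12.176399230957031), 30.963754653930664) [38 41 13 10 74]
[0.5918 0.1946 0.257 ]
[[0.5861 0.2118 0.257 ]
 [0.6111 0.1961 0.257 ]
 [0.5997 0.1782 0.257 ]
 [0.5747 0.1939 0.257 ]]
shift [-0.5125 -0.1195 -0.1038] turn [-0.0013  0.0005  0.9315] t 0.1
```

arm_command(moves=[[[0,0,-0.05],[0,0,0.1],0.0918],[[-0.03,-0.007,-0.085],[0,0,0.2],0.0918],[[-0.075,-0.018,-0.104],[0,0,0.3],0.0918],[[-0.12,-0.028,-0.104],[0,0,0.4],0.0918],[[-0.165,-0.039,-0.104],[0,0,0.5],0.0918]], squeeze=6)

```text
time: 0.6
tool_pos: [0.3163, 0.4043, 0.3313]
tool_rot: [3.14, -0.0, 2.305]
contact_force: [0.3, 1.3, -0.7]
opening: 0.0913
grip_force: 0.0
```

```bash
python3 -c "
from h import *
to([.617,.215,.33],107.3)"
```

```text
shift [-0.3419  0.0966  0.0014] turn [ 0.0013 -0.0004  0.4318] t 0.6
```

arm_command(moves=[[[-0.045,0.013,0],[0,0,0.1],0.0918],[[-0.09,0.025,0],[0,0,0.2],0.0918],[[-0.135,0.038,0],[0,0,0.3],0.0918],[[-0.18,0.051,0],[0,0,0.4],0.0918],[[-0.225,0.064,0],[0,0,0.432],0.0918]])

```text
time: 1.1
tool_pos: [0.515, 0.2802, 0.3304]
tool_rot: [-3.141, -0.0, 1.872]
contact_force: [1.1, 0.7, 0.2]
opening: 0.0917
grip_force: 0.0
```

```bash
python3 -c "
from h import *
to([.617,.215,.33],107.3)"
```

```text
shift [-0.0925  0.078   0.0003] turn [-0.0007 -0.0001 -0.0004] t 1.1
```

arm_command(moves=[[[-0.035,0.03,0],[0,0,0],0.05],[[-0.07,0.06,0],[0,0,0],0.05],[[-0.0925,0.078,0],[0,0,0],0.05],[[-0.0925,0.078,0],[0,0,0],0.05],[[-0.0925,0.078,0.03],[0,0,0],0.05]])

```text
time: 1.6
tool_pos: [0.6177, 0.2166, 0.3035]
tool_rot: [3.135, 0.0, 1.874]
contact_force: [-0.3, 0.0, 0.2]
opening: 0.0564
grip_force: 0.0
```

```bash
python3 - <<'E'
from h import *
to([.617,.215,.232],107.3)
a=robot.read_camera("scene")[:,:,::-1][150:250,220:340];b=robot.read_camera("top")[:,:,::-1][140:215,250:330]
a=cv2.resize(a,None,fx=4,fy=4,interpolation=2)
b=cv2.resize(b,None,fx=4,fy=4,interpolation=2)
cv2.imwrite("pics/c1.png",np.hstack([a,cv2.copyMakeBorder(b,0,a.shape[0]-b.shape[0],0,0,0)]))
E
```

```text
shift [-0.0013 -0.0016  0.0715] turn [0.0069 0.0001 0.0016] t 1.6
```

View pics/c1.png

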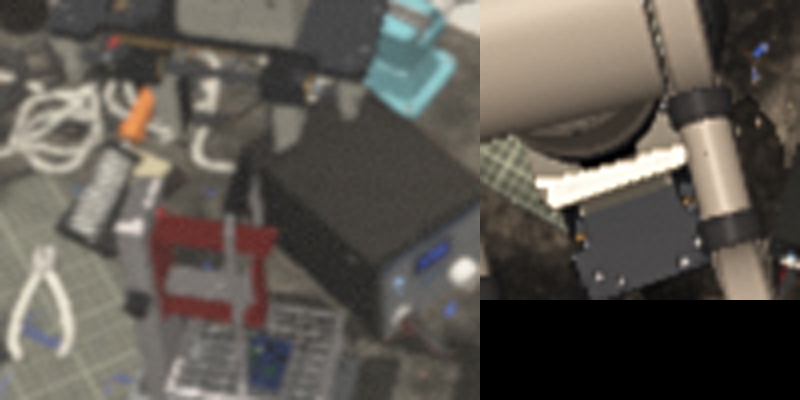

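The scene crop has the grip at (243,180), i.e. px (280.7,195). That agrees with the projected grip position (280.2,196.5), so the position holds. I'll descend.

arm_command(moves=[[[-0.001,0,0.02],[0,0,0],0.05],[[-0.001,0,0.04],[0,0,0],0.05],[[-0.001,0,0.06],[0,0,0],0.05],[[-0.001,0,0.068],[0,0,0],0.05],[[-0.001,0,0.068],[0,0,0],0.05]])

```text
time: 2.2
tool_pos: [0.6154, 0.2163, 0.2324]
tool_rot: [-3.14, -0.0, 1.877]
contact_force: [-0.1, 0.5, -0.6]
opening: 0.0499
grip_force: 0.0
```

```bash
python3 - <<'E'
from h import *
to([.617,.215,.231],107.3);print(robot.observe()["tool_pos"])
a=robot.read_camera("scene")[:,:,::-1][170:245,230:330]
cv2.imwrite("pics/c2.png",cv2.resize(a,None,fx=7,fy=7,interpolation=2))
o=robot.observe();R=Ro.from_euler('xyz',o["tool_rot"])
for s in(-.025,0,.025):print(7*(proj("scene",o["tool_pos"]+R.apply([0,s,0]))-[230,170]))
print(7*(proj("scene",[.617,.215,.247])-[230,170]))
E
```

```text
shift [-0.0017  0.0011  0.0014] turn [-0.0018 -0.0003  0.0038] t 2.2
[0.6154 0.2163 0.2324]
[418.8431 221.6634]
[354.1139 211.7945]
[289.7574 201.9824]
[351.0299 185.1911]
```

View pics/c2.png

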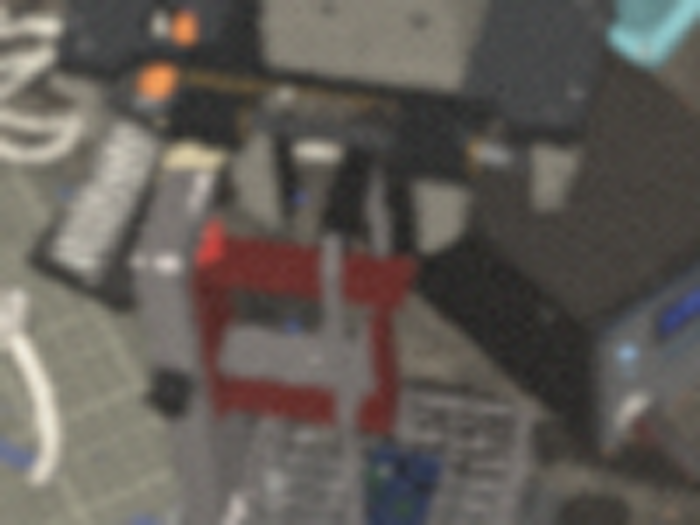

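The finger inner edges are at about x=290 and x=412 in the crop, and the grip is centred between them at about (350,190). I'll close gently.

arm_command(moves=[[[-0.0015,0.001,0.001],[0,0,0],0.03],[[-0.0015,0.001,0.001],[0,0,0],0.02],[[-0.0015,0.001,0.001],[0,0,0],0.014],[[-0.0015,0.001,0.001],[0,0,0],0.01],[[-0.0015,0.001,0.001],[0,0,0],0.005]], squeeze=5)

```text
time: 2.75
tool_pos: [0.6177, 0.2146, 0.232]
tool_rot: [3.141, -0.0, 1.876]
contact_force: [1.2, -0.0, 0.4]
opening: 0.0144
grip_force: 0.3
```

arm_command(moves=[[[0,0,0],[0,0,0],0.005],[[0,0,0],[0,0,0],0.0],[[0,0,0],[0,0,0],0.0],[[0,0,0],[0,0,0],0.0],[[0,0,0],[0,0,0],0.0]])

```text
time: 3.25
tool_pos: [0.6177, 0.2147, 0.2319]
tool_rot: [3.141, 0.0, 1.876]
contact_force: [1.1, -0.5, 0.4]
opening: 0.0124
grip_force: 5.0
```

arm_command(moves=[[[0,0,0],[0,0,0],0.0],[[0,0,0],[0,0,0],0.0],[[0,0,-0.002],[0,0,0],0.0],[[0,0,-0.005],[0,0,0],0.0],[[0,0,-0.008],[0,0,0],0.0]], squeeze=30)

```text
time: 3.75
tool_pos: [0.6172, 0.2146, 0.2393]
tool_rot: [-3.14, -0.0, 1.876]
contact_force: [-0.2, -1.3, -3.0]
opening: 0.0116
grip_force: 30.0
```

arm_command(moves=[[[0,0,-0.003],[0,0,0],0.0],[[0,0,-0.006],[0,0,0],0.0],[[0,0,-0.009],[0,0,0],0.0],[[0,0,-0.012],[0,0,0],0.0],[[0,0,-0.012],[0,0,0],0.0]])

```text
time: 4.25
tool_pos: [0.6178, 0.2147, 0.2524]
tool_rot: [3.14, 0.0, 1.876]
contact_force: [0.9, 0.5, -2.9]
opening: 0.0119
grip_force: 30.0
```

arm_command(moves=[[[0,0,-0.001],[0,0,0],0.0],[[0,0,-0.002],[0,0,0],0.0],[[0,0,-0.003],[0,0,0],0.0],[[0,0,-0.004],[0,0,0],0.0],[[0,0,-0.0045],[0,0,0],0.0]])

```text
time: 4.75
tool_pos: [0.6176, 0.2147, 0.2564]
tool_rot: [3.141, -0.0, 1.876]
contact_force: [0.5, -0.1, -2.6]
opening: 0.012
grip_force: 30.0
```

arm_command(moves=[[[0,0,-0.0005],[0,0,0],0.0],[[0,0,-0.001],[0,0,0],0.0],[[0,0,-0.0015],[0,0,0],0.0],[[0,0,-0.002],[0,0,0],0.0],[[0,0,-0.002],[0,0,0],0.0]])

```text
time: 5.25
tool_pos: [0.6176, 0.2147, 0.2583]
tool_rot: [3.141, -0.0, 1.876]
contact_force: [0.6, 0.1, -2.3]
opening: 0.0122
grip_force: 30.0
```

arm_command(moves=[[[0,0,-0.0005],[0,0,0],0.0],[[0,0,-0.001],[0,0,0],0.0],[[0,0,-0.0015],[0,0,0],0.0],[[0,0,-0.002],[0,0,0],0.0],[[0,0,-0.002],[0,0,0],0.0]])

```text
time: 5.75
tool_pos: [0.6176, 0.2147, 0.2604]
tool_rot: [3.141, -0.0, 1.876]
contact_force: [0.3, -0.9, -3.3]
opening: 0.0116
grip_force: 30.0
```

arm_command(moves=[[[0,0,-0.0005],[0,0,0],0.0],[[0,0,-0.001],[0,0,0],0.0],[[0,0,-0.0015],[0,0,0],0.0],[[0,0,-0.002],[0,0,0],0.0],[[0,0,-0.002],[0,0,0],0.0]])

```text
time: 6.25
tool_pos: [0.6177, 0.2147, 0.2623]
tool_rot: [3.141, -0.0, 1.876]
contact_force: [-0.1, 0.1, -3.3]
opening: 0.0116
grip_force: 30.0
```

arm_command(moves=[[[0,0,-0.0005],[0,0,0],0.0],[[0,0,-0.001],[0,0,0],0.0],[[0,0,-0.0015],[0,0,0],0.0],[[0,0,-0.002],[0,0,0],0.0],[[0,0,-0.002],[0,0,0],0.0]])

```text
time: 6.75
tool_pos: [0.6176, 0.2147, 0.2644]
tool_rot: [3.141, -0.0, 1.876]
contact_force: [0.8, -1.0, -2.6]
opening: 0.0116
grip_force: 30.0
```

arm_command(moves=[[[0,0,-0.0005],[0,0,0],0.0],[[0,0,-0.001],[0,0,0],0.0],[[0,0,-0.0015],[0,0,0],0.0],[[0,0,-0.0015],[0,0,0],0.0],[[0,0,-0.0015],[0,0,0],0.0]])

```text
time: 7.25
tool_pos: [0.6176, 0.2146, 0.2657]
tool_rot: [3.141, -0.0, 1.876]
contact_force: [-0.4, -0.0, -2.9]
opening: 0.0113
grip_force: 30.0
```

arm_command(moves=[[[0,0,-0.0005],[0,0,0],0.0],[[0,0,-0.001],[0,0,0],0.0],[[0,0,-0.0015],[0,0,0],0.0],[[0,0,-0.0015],[0,0,0],0.0],[[0,0,-0.0015],[0,0,0],0.0]])

```text
time: 7.75
tool_pos: [0.6176, 0.2147, 0.2673]
tool_rot: [3.141, -0.0, 1.876]
contact_force: [0.6, 0.9, -2.6]
opening: 0.012
grip_force: 30.0
```

arm_command(moves=[[[0,0,-0.0005],[0,0,0],0.0],[[0,0,-0.001],[0,0,0],0.0],[[0,0,-0.0015],[0,0,0],0.0],[[0,0,-0.0015],[0,0,0],0.0],[[0,0,-0.0015],[0,0,0],0.0]])

```text
time: 8.25
tool_pos: [0.6176, 0.2146, 0.2688]
tool_rot: [3.141, -0.0, 1.876]
contact_force: [0.6, -0.3, -3.2]
opening: 0.0119
grip_force: 30.0
```

arm_command(moves=[[[0,0,-0.0005],[0,0,0],0.0],[[0,0,-0.001],[0,0,0],0.0],[[0,0,-0.0015],[0,0,0],0.0],[[0,0,-0.0015],[0,0,0],0.0],[[0,0,-0.0015],[0,0,0],0.0]])

```text
time: 8.75
tool_pos: [0.6176, 0.2146, 0.2703]
tool_rot: [3.141, -0.0, 1.876]
contact_force: [-0.2, 1.2, -2.6]
opening: 0.012
grip_force: 30.0
```

```bash
python3 - <<'E'
from h import *
a=robot.read_camera("scene")[:,:,::-1][185:260,235:320]
cv2.imwrite("pics/c3.png",cv2.resize(a,None,fx=8,fy=8,interpolation=2))
E
```

```text
(no output)
```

View pics/c3.png

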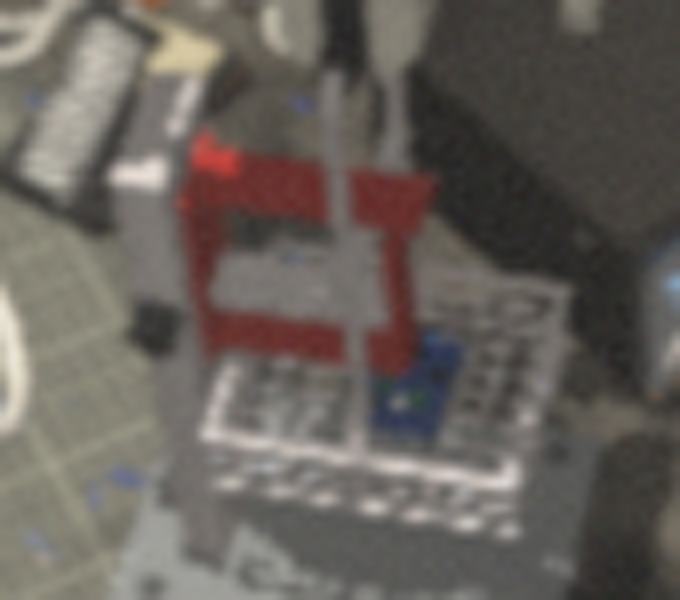

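The basket is up off the seat and level, with the board at (420,385) in it. The bar is hidden in front of the red keeper, so I'll keep feeling upward.

arm_command(moves=[[[0,0,-0.0005],[0,0,0],0.0],[[0,0,-0.001],[0,0,0],0.0],[[0,0,-0.0015],[0,0,0],0.0],[[0,0,-0.0015],[0,0,0],0.0],[[0,0,-0.0015],[0,0,0],0.0]])

```text
time: 9.3
tool_pos: [0.6176, 0.2147, 0.2718]
tool_rot: [3.141, -0.0, 1.876]
contact_force: [0.7, -0.3, -2.9]
opening: 0.0118
grip_force: 30.0
```

arm_command(moves=[[[0,0,-0.0005],[0,0,0],0.0],[[0,0,-0.001],[0,0,0],0.0],[[0,0,-0.0015],[0,0,0],0.0],[[0,0,-0.0015],[0,0,0],0.0],[[0,0,-0.0015],[0,0,0],0.0]])

```text
time: 9.8
tool_pos: [0.6174, 0.2146, 0.2724]
tool_rot: [-3.14, -0.0, 1.876]
contact_force: [0.7, 1.6, -10.2]
opening: 0.0115
grip_force: 30.0
```

Guard met at TCP z≈0.272, about 7 N. I'll back off to mid-gap and test the draw.

arm_command(moves=[[[0,0,0.002],[0,0,0],0.0],[[0,0,0.0034],[0,0,0],0.0],[[0,0,0.0034],[0,0,0],0.0],[[0,-0.002,0.0034],[0,0,0],0.0],[[0,-0.003,0.0034],[0,0,0],0.0]])

```text
time: 10.3
tool_pos: [0.6146, 0.2137, 0.2702]
tool_rot: [3.141, 0.0, 1.876]
contact_force: [0.4, -0.4, -2.9]
opening: 0.0117
grip_force: 30.0
```

arm_command(moves=[[[0,-0.001,0.0005],[0,0,0],0.0],[[0,-0.002,0.0005],[0,0,0],0.0],[[0,-0.003,0.0005],[0,0,0],0.0],[[0,-0.004,0.0005],[0,0,0],0.0],[[0,-0.005,0.0005],[0,0,0],0.0]])

```text
time: 10.8
tool_pos: [0.6099, 0.2122, 0.2693]
tool_rot: [3.142, -0.0, 1.876]
contact_force: [0.2, -0.0, -2.9]
opening: 0.0122
grip_force: 30.0
```

arm_command(moves=[[[0,-0.002,0],[0,0,0],0.0],[[0,-0.004,0],[0,0,0],0.0],[[0,-0.006,0],[0,0,0],0.0],[[0,-0.008,0],[0,0,0],0.0],[[0,-0.01,0],[0,0,0],0.0]])

```text
time: 11.3
tool_pos: [0.6002, 0.2092, 0.2694]
tool_rot: [3.142, -0.0, 1.876]
contact_force: [0.2, -0.7, -2.9]
opening: 0.0112
grip_force: 30.0
```

arm_command(moves=[[[0,-0.003,0],[0,0,0],0.0],[[0,-0.006,0],[0,0,0],0.0],[[0,-0.009,0],[0,0,0],0.0],[[0,-0.012,0],[0,0,0],0.0],[[0,-0.015,0],[0,0,0],0.0]])

```text
time: 11.8
tool_pos: [0.5859, 0.2047, 0.2694]
tool_rot: [3.141, -0.0, 1.876]
contact_force: [-0.2, -0.5, -3.6]
opening: 0.0119
grip_force: 30.0
```

arm_command(moves=[[[0,-0.005,0],[0,0,0],0.0],[[0,-0.012,0],[0,0,0],0.0],[[0,-0.02,0],[0,0,0],0.0],[[0,-0.028,0],[0,0,0],0.0],[[0,-0.036,0],[0,0,0],0.0]])

```text
time: 12.3
tool_pos: [0.551, 0.1937, 0.2695]
tool_rot: [3.141, -0.0, 1.876]
contact_force: [-0.1, -0.5, -3.1]
opening: 0.0116
grip_force: 30.0
```

arm_command(moves=[[[0,-0.008,0],[0,0,0],0.0],[[0,-0.016,0],[0,0,0],0.0],[[0,-0.024,0],[0,0,0],0.0],[[0,-0.032,0],[0,0,0],0.0],[[0,-0.04,0],[0,0,0],0.0]])

```text
time: 12.8
tool_pos: [0.513, 0.1817, 0.2694]
tool_rot: [3.141, -0.0, 1.876]
contact_force: [0.8, -0.8, -3.5]
opening: 0.0114
grip_force: 30.0
```

arm_command(moves=[[[0,-0.006,-0.004],[0,0,0],0.0],[[0,-0.008,-0.012],[0,0,0],0.0],[[0,-0.008,-0.022],[0,0,0],0.0],[[0,-0.008,-0.033],[0,0,0],0.0],[[0,-0.008,-0.045],[0,0,0],0.0]])

```text
time: 13.3
tool_pos: [0.5064, 0.1796, 0.3156]
tool_rot: [3.141, 0.0, 1.876]
contact_force: [0.1, 0.0, -3.0]
opening: 0.0112
grip_force: 30.0
```

arm_command(moves=[[[0,0,-0.012],[0,0,0],0.0],[[0,0,-0.024],[0,0,0],0.0],[[0,0,-0.034],[0,0,0],0.0],[[0,0,-0.041],[0,0,0],0.0],[[0,0,-0.045],[0,0,0],0.0]])

```text
time: 13.8
tool_pos: [0.5063, 0.1796, 0.3602]
tool_rot: [3.14, 0.0, 1.876]
contact_force: [-0.1, 0.6, -3.1]
opening: 0.0116
grip_force: 30.0
```

```bash
python3 - <<'E'
from h import *
to([.4559,-.1955,.36],166.3)
a=robot.read_camera("scene")[:,:,::-1][120:270,220:420]
cv2.imwrite("pics/c4.png",cv2.resize(a,None,fx=4,fy=4,interpolation=2))
E
```

```text
shift [-0.3426 -0.1607  0.    ] turn [ 0.001   0.0006 -1.0267] t 13.8
```

View pics/c4.png

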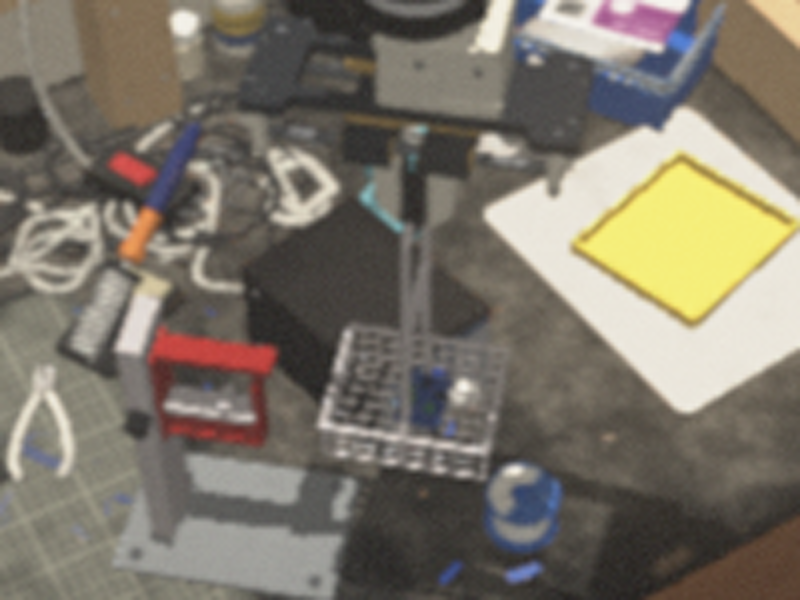

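The basket is out and clear of the stand, level, with the board in it at (430,400). The tray is at (690,240) in the crop and the station is below the basket's path. I'll carry it across now and turn it over the tray.

arm_command(moves=[[[-0.009,-0.004,0],[0,0,0],0.0],[[-0.025,-0.012,0],[0,0,0],0.0],[[-0.045,-0.021,0],[0,0,0],0.0],[[-0.068,-0.032,0],[0,0,0],0.0],[[-0.091,-0.043,0],[0,0,0],0.0]])

```text
time: 14.35
tool_pos: [0.4917, 0.0784, 0.3586]
tool_rot: [-3.14, -0.0, 1.876]
contact_force: [0.7, 0.4, -3.7]
opening: 0.0119
grip_force: 30.0
```

arm_command(moves=[[[-0.023,-0.011,0],[0,0,0],0.0],[[-0.046,-0.022,0],[0,0,0],0.0],[[-0.069,-0.033,0],[0,0,0],0.0],[[-0.092,-0.043,0],[0,0,0],0.0],[[-0.115,-0.054,0],[0,0,0],0.0]])

```text
time: 14.85
tool_pos: [0.4746, -0.0476, 0.3588]
tool_rot: [-3.141, -0.0, 1.876]
contact_force: [0.1, 0.2, -3.8]
opening: 0.0115
grip_force: 30.0
```

arm_command(moves=[[[-0.023,-0.011,0],[0,0,0],0.0],[[-0.046,-0.022,0],[0,0,0],0.0],[[-0.069,-0.033,0],[0,0,0],0.0],[[-0.09,-0.042,0],[0,0,0],0.0],[[-0.107,-0.05,0],[0,0,0],0.0]])

```text
time: 15.35
tool_pos: [0.4589, -0.1649, 0.3587]
tool_rot: [-3.141, -0.001, 1.875]
contact_force: [-0.3, 1.6, -3.0]
opening: 0.0119
grip_force: 30.0
```

arm_command(moves=[[[-0.012,-0.006,0],[0,0,0],0.0],[[-0.021,-0.01,0],[0,0,0],0.0],[[-0.027,-0.0125,0],[0,0,0],0.0],[[-0.029,-0.0135,0],[0,0,0],0.0],[[-0.0295,-0.0137,0],[0,0,-0.04],0.0]])

```text
time: 15.85
tool_pos: [0.4556, -0.1952, 0.3593]
tool_rot: [3.141, -0.0, 1.917]
contact_force: [-0.1, 0.0, -2.2]
opening: 0.012
grip_force: 30.0
```

arm_command(moves=[[[0,0,0],[0,0,-0.08],0.0],[[0,0,0],[0,0,-0.17],0.0],[[0,0,0],[0,0,-0.26],0.0],[[0,0,0],[0,0,-0.36],0.0],[[0,0,0],[0,0,-0.46],0.0]])

```text
time: 16.35
tool_pos: [0.4557, -0.1947, 0.3593]
tool_rot: [3.141, -0.0, 2.381]
contact_force: [-0.6, 0.5, -2.7]
opening: 0.0118
grip_force: 30.0
```

arm_command(moves=[[[0,0,0],[0,0,-0.1],0.0],[[0,0,0],[0,0,-0.2],0.0],[[0,0,0],[0,0,-0.3],0.0],[[0,0,0],[0,0,-0.39],0.0],[[0,0,0],[0,0,-0.46],0.0]])

```text
time: 16.85
tool_pos: [0.4557, -0.1947, 0.3593]
tool_rot: [3.141, -0.0, 2.84]
contact_force: [-0.8, -0.3, -3.0]
opening: 0.0119
grip_force: 30.0
```

```bash
python3 -c "
from h import *
to([.4559,-.1955,.36],166.3)"
```

```text
shift [-0.0004 -0.0007 -0.0007] turn [ 0.0004 -0.     -0.0621] t 16.85
```

arm_command(moves=[[[0,-0.0005,0.005],[0,0,-0.03],0.0],[[0,-0.0005,0.018],[0,0,-0.055],0.0],[[0,-0.0005,0.035],[0,0,-0.062],0.0],[[0,-0.0005,0.052],[0,0,-0.062],0.0],[[0,-0.0005,0.069],[0,0,-0.062],0.0]])

```text
time: 17.35
tool_pos: [0.4556, -0.1952, 0.2898]
tool_rot: [3.141, 0.0, 2.899]
contact_force: [0.6, -0.0, -3.5]
opening: 0.0119
grip_force: 30.0
```

arm_command(moves=[[[0,0,0.015],[0,0,0],0.0],[[0,0,0.028],[0,0,0],0.0],[[0,0,0.038],[0,0,0],0.0],[[0,0,0.043],[0,0,0],0.0],[[0,0,0.045],[0,0,0],0.0]])

```text
time: 17.85
tool_pos: [0.4554, -0.1956, 0.245]
tool_rot: [3.141, -0.0, 2.898]
contact_force: [1.1, -0.5, -3.3]
opening: 0.0115
grip_force: 30.0
```

```bash
python3 - <<'E'
from h import *
to([.4559,-.1955,.196],166.3)
a=robot.read_camera("scene")[:,:,::-1][110:230,320:460];b=robot.read_camera("top")[:,:,::-1][180:280,380:480]
a=cv2.resize(a,None,fx=3.2,fy=3.2,interpolation=2);b=cv2.resize(b,None,fx=3.4,fy=3.4,interpolation=2)
h=max(len(a),len(b));p=lambda i:cv2.copyMakeBorder(i,0,h-len(i),0,0,0)
cv2.imwrite("pics/c5.png",np.hstack([p(a),p(b)]))
E
```

```text
shift [-0.0004  0.0002  0.049 ] turn [ 0.0003 -0.0004 -0.0043] t 17.85
```

View pics/c5.png

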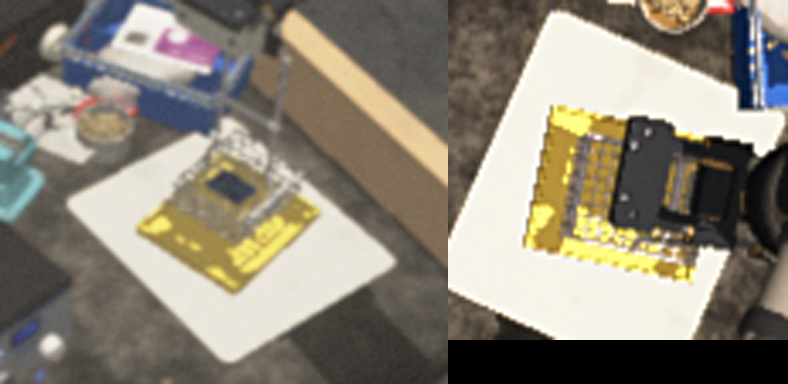

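The basket is above the tray, lengthwise and parallel to it, with the board inside at (230,185) of the left crop. I'll lower it gently.

arm_command(moves=[[[0,0,0.008],[0,0,0],0.0],[[0,0,0.018],[0,0,0],0.0],[[0,0,0.028],[0,0,0],0.0],[[0,0,0.036],[0,0,0],0.0],[[0,0,0.041],[0,0,0],0.0]])

```text
time: 18.45
tool_pos: [0.455, -0.1957, 0.2031]
tool_rot: [3.141, -0.002, 2.898]
contact_force: [-0.1, 0.4, -1.8]
opening: 0.0118
grip_force: 30.0
```

arm_command(moves=[[[0,0,0.001],[0,0,0],0.0],[[0,0,0.002],[0,0,0],0.0],[[0,0,0.003],[0,0,0],0.0],[[0,0,0.004],[0,0,0],0.0],[[0,0,0.0045],[0,0,0],0.0]])

```text
time: 18.95
tool_pos: [0.4555, -0.196, 0.1999]
tool_rot: [-3.142, 0.0, 2.898]
contact_force: [-0.2, -1.0, -2.8]
opening: 0.0117
grip_force: 30.0
```

arm_command(moves=[[[0,0,0.0005],[0,0,0],0.0],[[0,0,0.001],[0,0,0],0.0],[[0,0,0.0015],[0,0,0],0.0],[[0,0,0.002],[0,0,0],0.0],[[0,0,0.002],[0,0,0],0.0]])

```text
time: 19.45
tool_pos: [0.4554, -0.1959, 0.1977]
tool_rot: [3.141, -0.0, 2.898]
contact_force: [0.1, 0.0, -2.3]
opening: 0.0116
grip_force: 30.0
```

arm_command(moves=[[[0,0,0.0005],[0,0,0],0.0],[[0,0,0.001],[0,0,0],0.0],[[0,0,0.0015],[0,0,0],0.0],[[0,0,0.0015],[0,0,0],0.0],[[0,0,0.0015],[0,0,0],0.0]])

```text
time: 19.95
tool_pos: [0.4555, -0.1959, 0.1967]
tool_rot: [3.142, 0.001, 2.898]
contact_force: [-2.2, 1.0, 1.7]
opening: 0.012
grip_force: 30.0
```

arm_command(moves=[[[0,0,0.0002],[0,0,0],0.0],[[0,0,0.0004],[0,0,0],0.0],[[0,0,0.0004],[0,0,0],0.0],[[0,0,0.0004],[0,0,0],0.0],[[0,0,0.0004],[0,0,0],0.0]], squeeze=6)

```text
time: 20.45
tool_pos: [0.4557, -0.1957, 0.1966]
tool_rot: [3.141, 0.001, 2.898]
contact_force: [-1.4, 2.8, 6.4]
opening: 0.0118
grip_force: 6.0
```

arm_command(moves=[[[0,0,0],[0,0,0],0.013],[[0,0,0],[0,0,0],0.016],[[0,0,0],[0,0,0],0.022],[[0,0,0],[0,0,0],0.035],[[0,0,0],[0,0,0],0.05]])

```text
time: 20.95
tool_pos: [0.4554, -0.196, 0.1958]
tool_rot: [3.142, -0.0, 2.898]
contact_force: [-0.9, -1.0, -0.2]
opening: 0.033
grip_force: 0.0
```

arm_command(moves=[[[0,0,0],[0,0,0],0.05],[[0,0,-0.01],[0,0,0],0.05],[[0,0,-0.03],[0,0,0],0.05],[[0,0,-0.06],[0,0,0],0.05],[[0,0,-0.09],[0,0,0],0.05]])

```text
time: 21.45
tool_pos: [0.4552, -0.1958, 0.2875]
tool_rot: [3.141, -0.0, 2.898]
contact_force: [0.4, -0.4, 0.3]
opening: 0.0499
grip_force: 0.0
```

arm_command(moves=[[[0,0,-0.02],[0,0,0],0.05],[[0,0,-0.03],[0,0,0],0.05],[[0,0,-0.03],[0,0,0],0.05],[[0,0,-0.03],[0,0,0],0.05],[[0,0,-0.03],[0,0,0],0.05]])

```text
time: 21.95
tool_pos: [0.455, -0.1956, 0.3146]
tool_rot: [3.141, -0.002, 2.898]
contact_force: [0.7, 0.2, -0.7]
opening: 0.0498
grip_force: 0.0
```

```bash
python3 - <<'E'
from h import *
a=robot.read_camera("scene")[:,:,::-1][120:260,220:460]
cv2.imwrite("pics/c6.png",cv2.resize(a,None,fx=3.3,fy=3.3,interpolation=2))
E
```

```text
(no output)
```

View pics/c6.png

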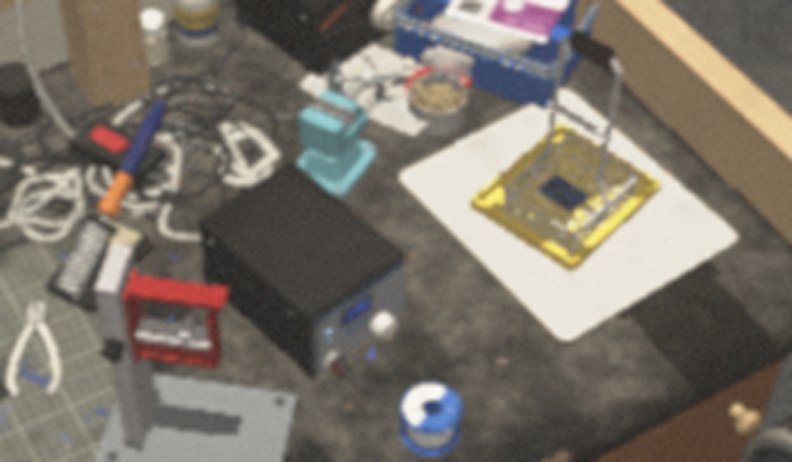

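The basket stands flat in the tray, around (565,200), with the blue board in it, the grip free and the spool untouched at (430,415). The TCP height at contact was 0.1966, against 0.196 expected on the tray floor.

```bash
python3 -c "
from cell import robot
print(robot.hand_in())"
```

```text
the job is handed in; nothing more can be done
None
```

The basket is unhooked and standing flat in the yellow tray with the board still in it. The gripper is clear, and the job was handed in at about 22 s; the largest push seen on the stand was about 7 N, at the guard.

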